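Set the length stop on the batten rail

TASK

The length stop on the batten rail has to be set for the next slats of the insect hotels. Loosen its clamp lever by swinging it well open, slide the stop along the rail until its pointer is in line with the pointed steel marker tab (not the round one), then swing the lever fully back to tighten it and let go.

Things in the scene. Friction and masses are not known exactly. Their poses are not given: they have to be found in the camera images.
- stop_block (a point): Upright wooden block (36 mm in x, across the rail; 30 mm in y, along it) fixed on the sliding stop's dark plate (top 46 mm above table). Point: on its centre line, 88 mm above table, 18 mm under its top. y runs along the rail, the only motion (5 N friction when loose), z up. Steel pointer sticks out to +x at y = 0; lever's vertical pivot at y = +65 mm. A like block stands loose elsewhere.
- clamp (a joint): Angle of the clamp lever about its vertical pivot, rad: 0 = tight (arm along +y of the stop), growing anticlockwise seen from above as it swings towards the robot, end stop at 1.2 = wide open. The stop is held below about 0.4, free above 0.6. The lever stays where it is left; turning it takes 2 to 4 N at the handle.
- lever_handle (a point): Centre of the upright round black handle at the end of the clamp lever: 18 mm diameter, 50 mm tall, top 25 mm above this point (121 mm above the table), 85 mm from the lever's pivot. The flat arm under it is 14 mm wide, its top 71 mm above the table. The y axis points from pivot to handle.
- mark_tip (a point): Tip of the pointed steel tab, a flat plate 4 mm thick, 36 mm wide, 54 mm long, fixed to the board beside the rail on the side away from the robot, tip towards the rail. It lies to one side of the stop's start, a round tab (42 mm disc, not wanted) to the other, either way round. The stop is on the mark when this tip is at y = 0 in stop_block's axes.

How it is judged:
By the outcome, as a careful person would: the job done as asked, in the order asked, and still so for the second after the job is handed in, with the robot touching nothing.
It also fails if it takes over 64 s, if anything falls off the work surface, if the arm or the gripper's body presses on something with over 40 N, if the wrist force passes 120 N, or if a joint passes its speed limit or range.

ROBOT

A 6-joint arm with a two-finger parallel gripper is mounted at the origin on the work surface. World frame = base frame: x ahead of the robot, y to its left, z up, the work surface at z = 0. Lengths are in m, angles in rad, forces in N, time in s.
With the tool pointing down it reaches from about 0.325 to 0.85 m from the base axis. Payload 15.5 kg.
Tool frame: the origin (TCP) lies midway between the tips of the shut fingers; the grasp point (between the pads) lies 19 mm behind it; z points along the fingers, y is the line along which they close (so a half turn about z gives the same grasp; the last joint's range is limited). The gripper opens to 91 mm and grips with 3 to 60 N. Pads are 32 mm wide; open, the fingers measure 118 mm over their backs; the gripper's body (76 mm by 178 mm) begins 60 mm behind the grasp point.
Start: joints at [-1.248, 0.494, 1.345, -0, 1.302, -0.096], TCP at [0.254, -0.571, 0.214] pointing down, gripper open.
Joint ranges: [-2.91, 2.91], [-0.82, 2.16], [0.22, 2.67], [-1.22, 4.37], [0.12, 2.79], [-3.08, 3.08]. Speed limits (rad/s): [1.89, 1.89, 2.57, 3.01, 3.01, 3.01].

INTERFACE

Orientations are given as a unit quaternion [x, y, z, w].
In Python, from cell import ctrl gives the robot as it stands. The module is installed in compiled form; this text tells all that it offers.
- The arm moves only by the tool step_arm, never from a script. Its argument "plan" is one flat list of numbers, 7 for each row, row after row: the shift along the tool's x, y, z in cm, then the turn, a rotation vector about the tool's x, y, z in degrees, then the opening, from 0 (shut) to 1 (fully open). In form: [x, y, z, wx, wy, wz, claw, x, y, z, wx, wy, wz, claw, ...]. A call has exactly 5 rows; each row is the pose to reach, as a shift and turn from the pose commanded when the call began, along the tool's axes at that moment; what a row does not reach only later rows make up. A row lasts 1/10 s, in which the tool goes at most 50 mm and 8.59 degrees, less where a joint would pass 70% of its speed; a pose out of reach is approached as far as the arm can. A call with a gripper value outside its range is refused whole. The fingers move at their own pace and stop on an object; "newtons" is the grip in N (left out, the last holds). Time passes only in rows, so rows that repeat a pose let the fingers close, or fill a call up. It gives the time, the measured TCP pose, the force, the opening and the grip force at its end, in the units of the state.
- ctrl.state(): the state, without advancing time (a new reading comes with each control period).
- ctrl.grab_frame(name): name is "side" or "top"; returns a dict with "img" (480x640x3 uint8, red, green, blue), "depth" (480x640 float32, m along the optical axis (not along the pixel's ray), 0 where there is no reading), "vertical_fov" (degrees; the focal length in pixels is half the picture's height over the tangent of half this angle, whatever the lens; pixels are square), "cx", "cy" (the principal point, pixels), "R" (3x3) and "t" (3): a world point X has camera coordinates R X + t. Camera axes: x right, y down, z forward; pixel columns grow to the right and rows downward; lengths in m; the calibration is good to about 2 mm. A picture is of the moment at which its call begins.
- ctrl.job_done(): hands the job in; it is judged then, once.
Trained networks look in the newest picture that a camera, given by its name, has taken for a name from the list of things; names that differ only in an ending like _2 or _b are one class to them, and where a whole thing is asked for, a point or a joint stands for the part that bears it (a point fixed in the world has none). Each returns a list of dicts, best first, with "conf" (0 to 1); they miss things now and then, are a little off and sometimes report something else, mostly with a low value. They report only what shows in the picture. A call takes as long as a camera call.
- ctrl.spot_in(camera, name): "xyz" ([x, y, z] in m, in world coordinates, good to about 4 mm: the middle of the surface that is visible of it).
- ctrl.outline_of(camera, name): "region" (480x640 bool, what is visible of it).
- ctrl.landmark_of(camera, name): "xyz" ([x, y, z] in m, in world coordinates, good to about 4 mm: a listed point, or the origin of a listed thing).
The state is a dict: "time": time; "q": joint angles; "dq": joint speeds; "tau": joint torques, N m; "ee_pos": TCP position; "orientation": TCP orientation; "force": force on the tool from outside, world axes, zero at the start; "moment": the same for the moment, N m; "grip_width": finger opening in m; "grasp_force": force on a finger pad.
Only numpy, scipy, OpenCV 4.12 (cv2) and the standard library are available. Lean on these libraries where they do the work, as an engineer would, in place of code of your own. Each camera call takes 0.05 s, during which the arm holds its last target. There are 200 camera calls.

## Working session

There is one attempt and no reset: what is moved stays moved. The work goes in short steps, Python scripts to look and compute and a tool call to move; the robot and the scene stay as the last step left them, time stands still between calls to the robot, and variables do not carry over. Pictures are saved under pics/ and viewed, at most 10 in all, crops included, and the job is handed in when it is done.

Besides the shell and the picture viewer there is one more tool, called after "Emit:" by a JSON object that holds its "api" and its "payload". step_arm: Moves the arm, as the interface text tells. Its arguments: {"type":"object","properties":{"plan":{"type":"array","items":{"type":"number"}},"newtons":{"type":"number"}},"required":["plan"]}

```bash
mkdir -p pics
cat > h.py <<'E'
import numpy as np, cv2
from cell import ctrl
def look(tag=None):
    for c in ("top","side"):
        f=ctrl.grab_frame(c)
        if tag: cv2.imwrite(f"pics/{tag}_{c}.png",f["img"][:,:,::-1])
        for n in ("stop_block","lever_handle","mark_tip"):
            for d in ctrl.landmark_of(c,n)[:3]:
                X=np.array(d["xyz"]); p=f["R"]@X+f["t"]; F=240/np.tan(np.radians(f["vertical_fov"])/2)
                print(c,n,round(d["conf"],2),X.round(4),"px",(F*p[:2]/p[2]+[f["cx"],f["cy"]]).round())
E
python3 - <<'E'
from h import *
look("a")
s=ctrl.state(); print(s["time"],s["ee_pos"],s["orientation"],s["force"])
E
```

```text
top stop_block 0.88 [0.5382 0.0306 0.0891] px [289. 305.]
top lever_handle 0.62 [0.5497 0.1813 0.0997] px [177. 294.]
top mark_tip 0.8 [ 0.572  -0.1442  0.0203] px [409. 287.]
side stop_block 0.72 [0.5341 0.0306 0.0916] px [245. 245.]
side lever_handle 0.75 [0.5526 0.1798 0.0987] px [233. 171.]
side mark_tip 0.78 [ 0.5779 -0.1459  0.0215] px [313. 368.]
0.4 [ 0.25414257 -0.5709308   0.21384641] [ 9.78158537e-01  2.07860212e-01 -9.18892686e-06 -9.26868963e-05] [-0.53513488 -0.06057063  0.66993401]
```

View pics/a_top.png

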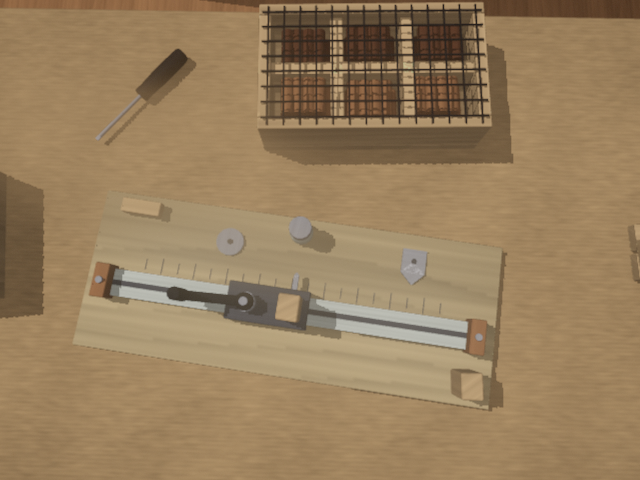

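View pics/a_side.png

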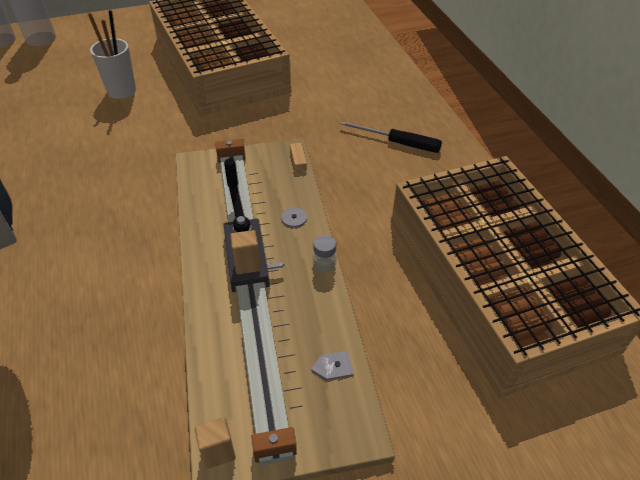

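Top view: the stop block is at (289,305), handle at (177,294) and pivot at (241,300). The pointed tab is at (413,265) with its tip near (413,284). The round tab is at (230,241), a jar at (301,229) and the loose block at (471,386). Next I measure the rail direction and the tip.

```bash
cat >> h.py <<'E'
def cloud(f):
    F=240/np.tan(np.radians(f["vertical_fov"])/2); v,u=np.mgrid[:480,:640]; d=f["depth"]
    P=np.stack([(u-f["cx"])*d/F,(v-f["cy"])*d/F,d],-1)
    return (P-f["t"])@f["R"]
E
python3 - <<'E'
from h import *
for c,pts in (("top",dict(railL=(103,279),railR=(478,337),blk=(288,307),handle=(176,293),knob=(242,300),tip=(413,281),tab=(413,262),pointer=(296,280),jar=(301,226),loose=(472,386))),("side",dict(railL=(229,143),railR=(273,438),blk=(245,237),handle=(231,163),tip=(316,368),tab=(335,368),pointer=(278,266),jar=(325,243)))):
    f=ctrl.grab_frame(c); C=cloud(f)
    for n,(u,v) in pts.items():
        w=C[v-1:v+2,u-1:u+2].reshape(-1,3); print(c,n,np.median(w,0).round(4))
    for n in ("stop_block","clamp","lever_handle"):
        for d in ctrl.outline_of(c,n)[:1]:
            m=d["region"]; z=C[m]; top=z[z[:,2]>np.percentile(z[:,2],90)-.004]
            r=cv2.minAreaRect((top[:,:2]*1000).astype(np.float32)); print(c,n,m.sum(),"ztop",np.percentile(z[:,2],95).round(4),"mean",top.mean(0).round(4),r)
    # steel tab outline: height slab region near the tip
    m=(C[...,0]>.55)&(C[...,0]<.66)&(C[...,1]>-.2)&(C[...,1]<-.1)
    g=f["img"].astype(int); sat=g.max(2)-g.min(2); k=m&(sat<40)&(g.max(2)>90)
    z=C[k]; print(c,"tab px",k.sum(),z.mean(0).round(4),"min x pts",z[np.argsort(z[:,0])[:6]].round(4).tolist())
E
```

```text
top railL [0.5708 0.3038 0.0523]
top railR [ 0.5014 -0.2345  0.0543]
top blk [0.5352 0.0306 0.106 ]
top handle [0.5493 0.1756 0.1207]
top knob [0.5442 0.0967 0.0777]
top tip [ 0.5809 -0.1496  0.0212]
top tab [ 0.6094 -0.1496  0.0228]
top pointer [0.5767 0.0252 0.039 ]
top jar [0.6522 0.0188 0.0678]
top loose [ 0.4373 -0.2166  0.0786]
top stop_block 3892 ztop 0.1076 mean [0.5374 0.0635 0.1233] ((541.7815551757812, 84.01602935791016), (210.26683044433594, 35.84754943847656), 82.27179718017578)
top clamp 1038 ztop 0.1206 mean [0.548  0.1738 0.1406] ((537.189208984375, 84.84312438964844), (210.5237579345703, 16.50847816467285), 82.8153076171875)
top lever_handle 1007 ztop 0.1206 mean [0.5481 0.1737 0.1407] ((537.193115234375, 84.83871459960938), (210.53158569335938, 16.317176818847656), 82.76084899902344)
top tab px 796 [ 0.605  -0.1498  0.0212] min x pts [[0.5501, -0.1649, 0.0179], [0.5511, -0.1412, 0.0167], [0.5516, -0.1651, 0.0169], [0.5519, -0.1155, 0.0181], [0.5525, -0.1409, 0.0182], [0.5531, -0.1666, 0.0173]]
side railL [0.5685 0.3077 0.0536]
side railR [ 0.5005 -0.2354  0.0528]
side blk [0.5367 0.034  0.1048]
side handle [0.5504 0.1757 0.1198]
side tip [ 0.5815 -0.1472  0.0212]
side tab [ 0.6053 -0.1552  0.0213]
side pointer [0.5776 0.0227 0.0372]
side jar [0.6502 0.02   0.0664]
side stop_block 3313 ztop 0.1063 mean [0.5364 0.0583 0.1186] ((512.0091552734375, -161.07183837890625), (705.6015625, 35.81810760498047), 83.38288116455078)
side lever_handle 836 ztop 0.1191 mean [0.5461 0.1591 0.1331] ((501.39288330078125, -159.72650146484375), (705.618896484375, 17.248998641967773), 82.11870574951172)
side tab px 821 [ 0.604  -0.1492  0.0208] min x pts [[0.5502, -0.1409, 0.0173], [0.5507, -0.1394, 0.0171], [0.5509, -0.1146, 0.0154], [0.5511, -0.1142, 0.0173], [0.5523, -0.1153, 0.0185], [0.5534, -0.1666, 0.0179]]
```

```bash
cat >> h.py <<'E'
from scipy.spatial.transform import Rotation as Ro
psi=np.radians(-7.25); ex=np.array([np.cos(psi),np.sin(psi)]); ey=np.array([-ex[1],ex[0]])
def rel(*targets):   # targets: (x,y,tcp z,yaw of tool y in deg) -> tool-frame cm, deg
    s=ctrl.state(); R0=Ro.from_quat(s["orientation"]); p=np.array(s["ee_pos"])
    print("t",round(s["time"],2),"p",p.round(4),"f",np.round(s["force"],1),"w",round(s["grip_width"],4),"q",np.round(s["q"],2))
    for x,y,z,a in targets:
        a=np.radians(a); Y=[np.cos(a),np.sin(a),0]; X=[-np.sin(a),np.cos(a),0]
        Rt=Ro.from_matrix(np.array([X,Y,[0,0,-1]]).T)
        print((R0.inv().apply(np.array([x,y,z])-p)*100).round(2),(R0.inv()*Rt).as_rotvec(degrees=True).round(2))
def handle(pivot,th): return np.array(pivot)+.085*(np.cos(th)*ey-np.sin(th)*ex)
E
python3 - <<'E'
from h import *
print(handle((.5442,.0955),0))
rel((.553,.180,.2,27))
E
```

```text
[0.55492691 0.17982042]
t 0.8 p [ 0.2542 -0.571   0.2139] f [0.2 0.1 0.4] w 0.0912 q [-1.25  0.49  1.35  0.    1.3  -0.1 ]
[ 57.84 -56.46   1.39] [  0.    -0.   -93.01]
```

Emit:
{"api": "step_arm", "payload": {"plan": [57.8,-56.5,1.4,0,0,-93,1,57.8,-56.5,1.4,0,0,-93,1,57.8,-56.5,1.4,0,0,-93,1,57.8,-56.5,1.4,0,0,-93,1,57.8,-56.5,1.4,0,0,-93,1]}}

```text
time: 1.3
ee_pos: [0.3467, -0.3369, 0.2097]
orientation: [0.832, 0.554, 0.0, 0.0]
force: [0.9, -0.3, 0.4]
grip_width: 0.0916
grasp_force: 0.0
```

```bash
python3 -c "
from h import *
rel((.553,.180,.2,27))"
```

```text
t 1.3 p [ 0.3467 -0.3369  0.2097] f [ 0.9 -0.3  0.4] w 0.0916 q [-0.89  0.3   1.69  0.    1.15 -0.5 ]
[55.64 -0.92  0.96] [ 2.000e-02  2.000e-02 -4.971e+01]
```

Emit:
{"api": "step_arm", "payload": {"plan": [55.6,-0.9,1.0,0,0,-49.7,0.5,55.6,-0.9,1.0,0,0,-49.7,0.5,55.6,-0.9,1.0,0,0,-49.7,0.5,55.6,-0.9,1.0,0,0,-49.7,0.5,55.6,-0.9,1.0,0,0,-49.7,0.5]}}

```text
time: 1.8
ee_pos: [0.441, -0.1052, 0.2053]
orientation: [0.572, 0.821, 0.0, 0.0]
force: [0.9, -1.1, -0.3]
grip_width: 0.0544
grasp_force: 0.0
```

```bash
python3 -c "
from h import *
rel((.553,.180,.2,27))"
```

```text
t 1.8 p [ 0.441  -0.1052  0.2053] f [ 0.9 -1.1 -0.3] w 0.0544 q [-0.37  0.26  1.76 -0.    1.12 -0.72]
[22.87 20.39  0.53] [ 0.03  0.03 -6.72]
```

Emit:
{"api": "step_arm", "payload": {"plan": [22.9,20.4,0.5,0,0,-6.7,0.5,22.9,20.4,0.5,0,0,-6.7,0.5,22.9,20.4,0.5,0,0,-6.7,0.5,22.9,20.4,0.5,0,0,-6.7,0.5,22.9,20.4,0.5,0,0,-6.7,0.5]}}

```text
time: 2.3
ee_pos: [0.5336, 0.1273, 0.2012]
orientation: [0.525, 0.851, 0.0, 0.0]
force: [0.5, -0.7, 0.5]
grip_width: 0.0457
grasp_force: 0.0
```

```bash
python3 -c "
from h import *
rel((.553,.180,.2,27),(.553,.180,.08,27))"
```

```text
t 2.3 p [0.5336 0.1273 0.2012] f [ 0.5 -0.7  0.5] w 0.0457 q [ 0.13  0.4   1.55 -0.    1.19 -0.34]
[3.84 4.1  0.12] [ 0.02  0.01 -0.35]
[ 3.84  4.09 12.12] [ 0.02  0.01 -0.35]
```

Emit:
{"api": "step_arm", "payload": {"plan": [3.8,4.1,0.1,0,0,0,0.5,3.8,4.1,0.1,0,0,0,0.5,3.8,4.1,4,0,0,0,0.5,3.8,4.1,7.5,0,0,0,0.5,3.8,4.1,7.5,0,0,0,0.5]}}

```text
time: 2.8
ee_pos: [0.5501, 0.1767, 0.1225]
orientation: [0.525, 0.851, -0.002, -0.002]
force: [-0.3, -0.2, 0.8]
grip_width: 0.0457
grasp_force: 0.0
```

```bash
python3 -c "
from h import *
rel((.553,.180,.08,27)); look('b')"
```

```text
t 2.8 p [0.5501 0.1767 0.1225] f [-0.3 -0.2  0.8] w 0.0457 q [ 0.21  0.53  1.56 -0.    1.05 -0.26]
[0.16 0.44 4.24] [-0.38 -0.1  -0.36]
top stop_block 0.97 [0.5358 0.0341 0.0879] px [286. 307.]
top lever_handle 0.67 [0.5517 0.177  0.0985] px [180. 292.]
top mark_tip 0.56 [ 0.5754 -0.1465  0.0197] px [411. 285.]
side stop_block 0.87 [0.5361 0.0292 0.0904] px [246. 246.]
side stop_block 0.19 [ 0.5758 -0.1477  0.018 ] px [312. 371.]
side lever_handle 0.16 [0.536  0.0269 0.0866] px [247. 249.]
side mark_tip 0.64 [ 0.5766 -0.1461  0.022 ] px [312. 368.]
```

View pics/b_side.png

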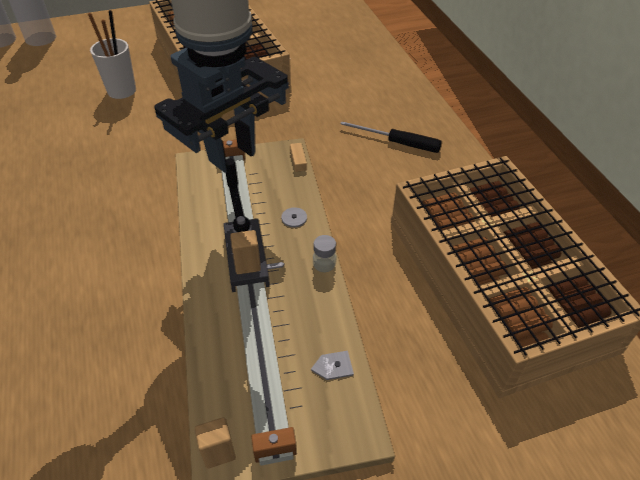

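The open fingers at (213,150) and (246,130) straddle the handle. I'll descend and grip lightly.

Emit:
{"api": "step_arm", "payload": {"plan": [0.1,0.2,2.2,0,0,-0.3,0.5,0.1,0.2,4.2,0,0,-0.3,0.5,0.1,0.2,4.2,0,0,-0.3,0.5,0.1,0.2,4.2,0,0,-0.3,0.1,0.1,0.2,4.2,0,0,-0.3,0.1], "newtons": 6}}

```text
time: 3.7
ee_pos: [0.5547, 0.1793, 0.0852]
orientation: [0.523, 0.852, 0.001, 0.001]
force: [0.3, -0.0, -0.6]
grip_width: 0.0324
grasp_force: 0.0
```

Emit:
{"api": "step_arm", "payload": {"plan": [0,0,0,0,0,0,0.1,0,0,0,0,0,0,0.1,0,0,0,0,0,0,0.1,0,0,0,0,0,0,0.1,0,0,0,0,0,0,0.1]}}

```text
time: 4.2
ee_pos: [0.5542, 0.1791, 0.0845]
orientation: [0.523, 0.852, 0.0, 0.0]
force: [-1.7, -4.2, 6.5]
grip_width: 0.0179
grasp_force: 6.0
```

```bash
python3 -c "
from h import *
pv=(.5442,.0955)
rel(*[(*handle(pv,t),.08,27) for t in (0,.15,.3,.45,.6,.75,.9,1.05,1.2)])"
```

```text
t 4.2 p [0.5542 0.1791 0.0845] f [-1.7 -4.2  6.5] w 0.0179 q [ 0.21  0.59  1.59 -0.    0.96 -0.26]
[0.04 0.1  0.45] [ 0.02  0.02 -0.06]
[ 0.67 -1.01  0.45] [ 0.02  0.02 -0.06]
[ 1.13 -2.19  0.45] [ 0.02  0.02 -0.06]
[ 1.41 -3.44  0.45] [ 0.02  0.02 -0.06]
[ 1.5  -4.71  0.45] [ 0.02  0.02 -0.06]
[ 1.4  -5.98  0.45] [ 0.02  0.02 -0.06]
[ 1.12 -7.22  0.45] [ 0.02  0.02 -0.06]
[ 0.65 -8.4   0.45] [ 0.02  0.02 -0.06]
[ 0.   -9.5   0.45] [ 0.02  0.02 -0.06]
```

Emit:
{"api": "step_arm", "payload": {"plan": [0.6,-1.1,-0.3,0,0,0,0.1,1.1,-2.2,-0.3,0,0,0,0.1,1.4,-3.4,-0.3,0,0,0,0.1,1.5,-4.7,-0.3,0,0,0,0.1,1.4,-6.0,-0.3,0,0,0,0.1]}}

```text
time: 4.7
ee_pos: [0.4931, 0.1649, 0.0873]
orientation: [0.523, 0.853, 0.0, 0.0]
force: [2.2, 3.0, 0.5]
grip_width: 0.0177
grasp_force: 6.0
```

```bash
python3 -c "
from h import *
pv=(.5442,.0955)
rel(*[(*handle(pv,t),.084,27) for t in (.75,.9,1.05,1.2)])"
```

```text
t 4.7 p [0.4931 0.1649 0.0873] f [2.2 3.  0.5] w 0.0177 q [ 0.21  0.52  1.74  0.    0.88 -0.26]
[-0.11  0.11  0.33] [ 0.05 -0.01 -0.03]
[-0.39 -1.13  0.33] [ 0.05 -0.01 -0.03]
[-0.86 -2.31  0.33] [ 0.05 -0.01 -0.03]
[-1.5  -3.41  0.33] [ 0.05 -0.01 -0.03]
```

Emit:
{"api": "step_arm", "payload": {"plan": [-0.4,-1.1,0,0,0,0,0.1,-0.8,-2.3,0,0,0,0,0.1,-1.3,-3.2,0,0,0,0,0.1,-1.3,-3.2,0,0,0,0,0.1,-1.3,-3.2,0,0,0,0,0.1]}}

```text
time: 5.2
ee_pos: [0.4708, 0.1381, 0.087]
orientation: [0.523, 0.852, -0.001, -0.001]
force: [-6.3, 0.7, 6.4]
grip_width: 0.0184
grasp_force: 6.0
```

```bash
python3 -c "
from h import *
pv=(.5442,.0955)
rel((*handle(pv,1.2),.084,27)); d=ctrl.state()['ee_pos'][:2]-np.array(pv); print(np.linalg.norm(d),np.arctan2(-d@ex,d@ey)); look()"
```

```text
t 5.2 p [0.4708 0.1381 0.087 ] f [-6.3  0.7  6.4] w 0.0184 q [ 0.16  0.49  1.81  0.    0.84 -0.31]
[-0.12 -0.21  0.3 ] [-0.09 -0.03 -0.1 ]
0.08487249661419047 1.1718006660194382
top stop_block 0.77 [0.5373 0.0317 0.0891] px [288. 306.]
top lever_handle 0.81 [0.4711 0.1399 0.0988] px [204. 354.]
top mark_tip 0.77 [ 0.5759 -0.1449  0.0186] px [410. 284.]
side stop_block 0.6 [0.536  0.0297 0.0938] px [246. 244.]
side lever_handle 0.64 [0.4731 0.1404 0.0959] px [187. 200.]
side mark_tip 0.63 [ 0.5749 -0.1448  0.0211] px [311. 368.]
```

Emit:
{"api": "step_arm", "payload": {"plan": [0,0,0,0,0,0,0.5,0,0,0,0,0,0,0.5,0,0,0,0,0,0,0.5,0,0,-4,0,0,0,0.5,0,0,-8,0,0,0,0.6]}}

```text
time: 6.1
ee_pos: [0.4709, 0.1383, 0.1673]
orientation: [0.523, 0.852, -0.001, -0.001]
force: [1.1, -0.5, 0.4]
grip_width: 0.0508
grasp_force: 0.0
```

```bash
python3 -c "
from h import *
rel((.536,.0308,.17,82.75))"
```

```text
t 6.1 p [0.4709 0.1383 0.1673] f [ 1.1 -0.5  0.4] w 0.0508 q [ 0.16  0.37  1.73 -0.    1.05 -0.31]
[-12.53   0.94  -0.28] [ -0.12  -0.12 -55.82]
```

Emit:
{"api": "step_arm", "payload": {"plan": [-12.5,0.9,-0.3,0,0,-55.8,0.65,-12.5,0.9,-0.3,0,0,-55.8,0.65,-12.5,0.9,-0.3,0,0,-55.8,0.65,-12.5,0.9,-0.3,0,0,-55.8,0.65,-12.5,0.9,-0.3,0,0,-55.8,0.65]}}

```text
time: 6.6
ee_pos: [0.5368, 0.0299, 0.1698]
orientation: [0.19, 0.982, -0.0, 0.0]
force: [-1.1, 0.2, 0.2]
grip_width: 0.0596
grasp_force: 0.0
```

```bash
python3 -c "
from h import *
rel((.536,.0308,.17,82.75),(.536,.0308,.07,82.75))"
```

```text
t 6.6 p [0.5368 0.0299 0.1698] f [-1.1  0.2  0.2] w 0.0596 q [-0.06  0.42  1.62 -0.    1.1  -1.24]
[ 0.11  0.05 -0.02] [ -0.     0.   -14.63]
[0.11 0.05 9.98] [ -0.     0.   -14.63]
```

Emit:
{"api": "step_arm", "payload": {"plan": [0.1,0,0,0,0,-8,0.65,0.1,0,0,0,0,-14.6,0.65,0.1,0,4.5,0,0,-14.6,0.65,0.1,0,8,0,0,-14.6,0.65,0.1,0,9.8,0,0,-14.6,0.65]}}

```text
time: 7.1
ee_pos: [0.5341, 0.0315, 0.0695]
orientation: [0.066, 0.998, -0.0, -0.001]
force: [0.3, 0.1, -0.4]
grip_width: 0.0592
grasp_force: 0.0
```

Emit:
{"api": "step_arm", "payload": {"plan": [0,0,0,0,0,0,0.65,0,0,0,0,0,0,0.2,0,0,0,0,0,0,0.2,0,0,0,0,0,0,0.2,0,0,0,0,0,0,0.2], "newtons": 20}}

```text
time: 7.6
ee_pos: [0.5358, 0.0314, 0.0729]
orientation: [0.066, 0.998, -0.0, 0.001]
force: [-0.5, -3.4, 1.7]
grip_width: 0.0299
grasp_force: 2.9
```

```bash
python3 -c "
from h import *
p=np.array(ctrl.state()['ee_pos'][:2]); 
tip=np.array([.576,-.1455]); s=(tip-p)@ey; print('slide',s)
rel(*[(*(p+s*k*ey),.072,82.75) for k in (.25,.5,.75,1)])"
```

```text
slide -0.17042502429557013
t 7.6 p [0.5358 0.0314 0.0729] f [-0.5 -3.4  1.7] w 0.0299 q [-0.05  0.56  1.72 -0.    0.87 -1.49]
[-0.02 -4.26  0.09] [ 0.    0.09 -0.27]
[-0.04 -8.52  0.09] [ 0.    0.09 -0.27]
[ -0.06 -12.78   0.09] [ 0.    0.09 -0.27]
[ -0.08 -17.04   0.09] [ 0.    0.09 -0.27]
```

Emit:
{"api": "step_arm", "payload": {"plan": [0,-1,0,0,0,0,0.2,0,-2.5,0,0,0,0,0.2,0,-4.5,0,0,0,0,0.2,0,-6.5,0,0,0,0,0.2,0,-8.5,0,0,0,0,0.2]}}

```text
time: 8.1
ee_pos: [0.5252, -0.0534, 0.0729]
orientation: [0.065, 0.998, 0.0, 0.001]
force: [5.6, 5.1, 2.0]
grip_width: 0.0301
grasp_force: 20.0
```

```bash
python3 -c "
from h import *
p=np.array(ctrl.state()['ee_pos'][:2]); 
tip=np.array([.576,-.1455]); s=(tip-p)@ey; print('slide',s)
rel((*(p+s*ey),.072,82.75)); look()"
```

```text
slide -0.08498826736946131
t 8.1 p [ 0.5252 -0.0534  0.0729] f [5.6 5.1 2. ] w 0.0301 q [-0.21  0.55  1.74  0.    0.85 -1.66]
[-0.04 -8.5   0.08] [ 0.02  0.14 -0.25]
side lever_handle 0.6 [0.4597 0.0551 0.0962] px [188. 243.]
side mark_tip 0.89 [ 0.574  -0.1437  0.0216] px [310. 367.]
```

Emit:
{"api": "step_arm", "payload": {"plan": [0,-2,0,0,0,0,0.2,0,-4,0,0,0,0,0.2,0,-6,0,0,0,0,0.2,0,-7.5,0,0,0,0,0.2,0,-8.5,0,0,0,0,0.2]}}

```text
time: 9.0
ee_pos: [0.5145, -0.1381, 0.0729]
orientation: [0.066, 0.998, -0.0, 0.002]
force: [8.1, 4.4, 1.7]
grip_width: 0.0299
grasp_force: 20.0
```

Emit:
{"api": "step_arm", "payload": {"plan": [0,0,0,0,0,0,0.2,0,0,0,0,0,0,0.2,0,0,0,0,0,0,0.7,0,0,0,0,0,0,0.7,0,0,0,0,0,0,0.7]}}

```text
time: 9.5
ee_pos: [0.5128, -0.1368, 0.072]
orientation: [0.066, 0.998, 0.0, -0.0]
force: [-0.2, -0.1, -0.1]
grip_width: 0.0511
grasp_force: 0.0
```

Emit:
{"api": "step_arm", "payload": {"plan": [0,0,0,0,0,0,0.7,0,0,-4,0,0,0,0.7,0,0,-9,0,0,0,0.7,-5,0,-13,0,0,0,0.7,-10,0,-14,0,0,0,0.7]}}

```text
time: 10.0
ee_pos: [0.6001, -0.1486, 0.2121]
orientation: [0.066, 0.998, -0.001, 0.002]
force: [1.2, -0.7, 0.1]
grip_width: 0.064
grasp_force: 0.0
```

```bash
python3 -c "
from h import *
rel(); look('c')
f=ctrl.grab_frame('side')['img'][320:460,200:400]
g=ctrl.grab_frame('top')['img'][240:360,340:480]
cv2.imwrite('pics/c_crop.png',np.hstack([cv2.resize(f,(400,400))[:, :, ::-1],cv2.resize(g,(400,400),interpolation=2)[:,:,::-1]]))"
```

```text
t 10.0 p [ 0.6001 -0.1486  0.2121] f [ 1.2 -0.7  0.1] w 0.064 q [-0.34  0.48  1.37 -0.    1.29 -1.78]
top lever_handle 0.87 [ 0.4496 -0.0305  0.0952] px [333. 374.]
top mark_tip 0.62 [ 0.5743 -0.146   0.0195] px [410. 285.]
side stop_block 0.87 [ 0.5152 -0.141   0.0931] px [262. 349.]
side lever_handle 0.73 [ 0.4485 -0.0291  0.0991] px [190. 289.]
side mark_tip 0.81 [ 0.5771 -0.1436  0.0224] px [312. 366.]
```

View pics/c_crop.png

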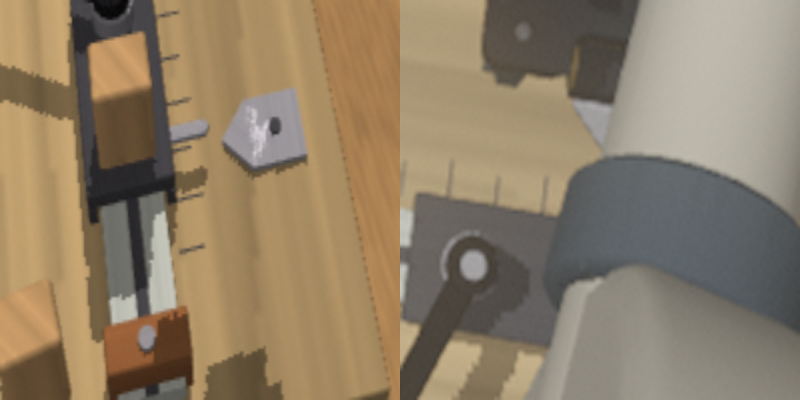

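The side crop shows the pointer end at (207,127) close to the tab tip at (222,145). The arm hides the top view, so I move it clear and measure.

```bash
python3 -c "
from h import *
rel((.42,.1,.2,27))"
```

```text
t 10.5 p [ 0.5983 -0.1483  0.2076] f [-0.4  0.  -0.5] w 0.0637 q [-0.34  0.49  1.37  0.    1.28 -1.78]
[20.94 22.28  0.79] [-2.000e-02 -6.000e-02  5.546e+01]
```

Emit:
{"api": "step_arm", "payload": {"plan": [20.9,22.3,0.8,0,0,55.5,0.7,20.9,22.3,0.8,0,0,55.5,0.7,20.9,22.3,0.8,0,0,55.5,0.7,20.9,22.3,0.8,0,0,55.5,0.7,20.9,22.3,0.8,0,0,55.5,0.7]}}

```text
time: 11.0
ee_pos: [0.4569, 0.0492, 0.2016]
orientation: [0.418, 0.909, 0.0, -0.0]
force: [1.1, 0.6, 0.0]
grip_width: 0.0641
grasp_force: 0.0
```

```bash
python3 -c "
from h import *
rel((.42,.1,.2,27)); look()
g=ctrl.grab_frame('top')['img'][240:360,340:480]
cv2.imwrite('pics/d_crop.png',cv2.resize(g,(700,600),interpolation=2)[:,:,::-1])"
```

```text
t 11.0 p [0.4569 0.0492 0.2016] f [1.1 0.6 0. ] w 0.0641 q [-0.02  0.28  1.75  0.    1.11 -0.73]
[6.26 0.51 0.16] [-1.000e-02 -1.000e-02  1.362e+01]
top stop_block 0.92 [ 0.515  -0.1396  0.0856] px [415. 326.]
top lever_handle 0.86 [ 0.4471 -0.0281  0.1001] px [331. 377.]
top mark_tip 0.56 [ 0.5763 -0.1449  0.0168] px [409. 284.]
side stop_block 0.56 [ 0.5114 -0.1377  0.0915] px [259. 348.]
side lever_handle 0.62 [ 0.4489 -0.0305  0.0972] px [191. 291.]
side mark_tip 0.91 [ 0.5765 -0.1458  0.0169] px [312. 370.]
side mark_tip 0.68 [ 0.5121 -0.1397  0.0914] px [260. 350.]
```

View pics/d_crop.png

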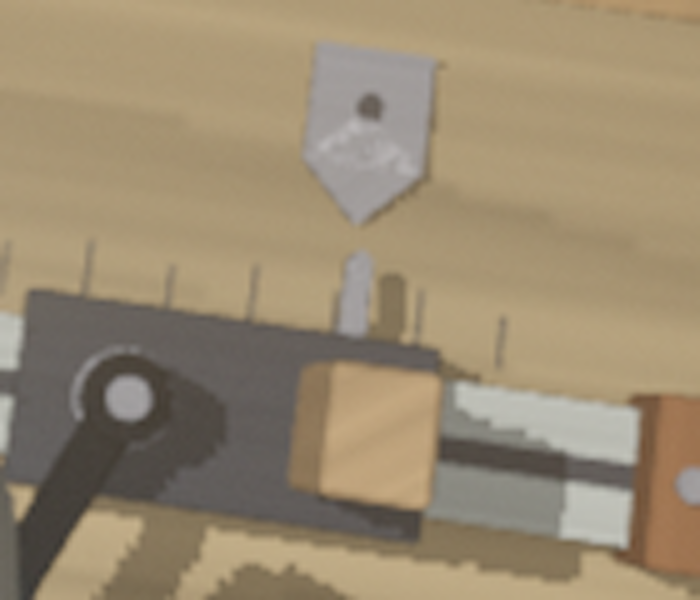

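```bash
python3 -c "
from h import *
f=ctrl.grab_frame('top'); F=240/np.tan(np.radians(f['vertical_fov'])/2); C=cloud(f)
c=-f['R'].T@f['t']
def ray(u,v,z):
    d=f['R'].T@np.array([(u-f['cx'])/F,(v-f['cy'])/F,1]); return (c+d*(z-c[2])/d[2])[:2]
S=C[288:306,405:418].reshape(-1,3); S=S[S[:,2]>.03]; print('ptr z',np.median(S,0))
# crop px centre conversion: u=340+(X+.5)/5-.5
k=lambda X,Y,z: ray(340+(X+.5)/5-.5,240+(Y+.5)/5-.5,z)
zp=np.median(S[:,2])
T=k(358,226,.0225)
for X,Y in ((359.5,254),(356,300),(353,335)):
    P=k(X,Y,zp); print(P.round(4),'mark - ptr along rail mm',((T-P)@ey*1000).round(2))
A=k(370,106,.0225);print('tip',T,'hole',A,'tab axis line',(A-T)@ey, (A-T)@ex)
b=C[310:340,400:428].reshape(-1,3); b=b[b[:,2]>.098]; r=cv2.minAreaRect((b[:,:2]*1000).astype(np.float32)); print(r, ((T-np.array(r[0])/1000)@ey*1000))
L=[ray(103,279,.053),ray(478,337,.053)]; d=L[0]-L[1]; print('rail',np.degrees(np.arctan2(d[0],d[1])))
"
```

```text
ptr z [ 0.55441825 -0.14204132  0.03846546]
[ 0.5656 -0.1442] mark - ptr along rail mm -1.21
[ 0.5522 -0.1431] mark - ptr along rail mm -0.64
[ 0.542  -0.1421] mark - ptr along rail mm -0.31
tip [ 0.57503952 -0.14664494] hole [ 0.61135786 -0.15056393] tab axis line 0.0006956729002731294 0.03652253841278869
((513.9144897460938, -85.8657455444336), (34.97361373901367, 134.4619598388672), 1.5234193801879883) -52.57934242777492
rail 7.326420032424347
```

The pointer is about 0.7 mm from the tip line, which is good. Next I close the lever with loosely caged fingers.

```bash
python3 -c "
from h import *
pv=np.array([.5145,-.1381])+.065*ey; print(pv,handle(pv,1.17))
rel((*handle(pv,1.17),.16,27))"
```

```text
[ 0.52270293 -0.07361968] [ 0.44924998 -0.03084511]
t 11.5 p [0.4593 0.0473 0.2016] f [-0.3 -0.3 -0.3] w 0.0637 q [-0.03  0.28  1.75 -0.    1.11 -0.74]
[-5.25 -5.88  4.16] [-0.   -0.   13.95]
```

Emit:
{"api": "step_arm", "payload": {"plan": [-5.3,-5.9,2,0,0,14,0.45,-5.3,-5.9,3,0,0,14,0.45,-5.3,-5.9,4.2,0,0,14,0.45,-5.3,-5.9,4.2,0,0,14,0.45,-5.3,-5.9,4.2,0,0,14,0.45]}}

```text
time: 12.0
ee_pos: [0.4492, -0.0308, 0.1598]
orientation: [0.523, 0.853, -0.0, -0.0]
force: [0.6, -0.0, 0.8]
grip_width: 0.0411
grasp_force: 0.0
```

```bash
python3 -c "
from h import *
pv=np.array([.5227,-.0736])
rel((*handle(pv,1.17),.084,27)); look()"
```

```text
t 12.0 p [ 0.4492 -0.0308  0.1598] f [ 0.6 -0.   0.8] w 0.0411 q [-0.2   0.32  1.83  0.    0.99 -0.67]
[-0.01  0.    7.58] [-0.01 -0.02 -0.02]
top stop_block 0.64 [ 0.5135 -0.1389  0.0895] px [415. 327.]
top mark_tip 0.89 [ 0.5766 -0.1457  0.0184] px [410. 284.]
top mark_tip 0.6 [ 0.5171 -0.1397  0.086 ] px [415. 324.]
side stop_block 0.72 [ 0.5103 -0.1375  0.0941] px [258. 347.]
side lever_handle 0.95 [ 0.4521 -0.031   0.0978] px [194. 290.]
side mark_tip 0.75 [ 0.576  -0.1488  0.0185] px [312. 371.]
```

Emit:
{"api": "step_arm", "payload": {"plan": [0,0,4,0,0,0,0.45,0,0,7.4,0,0,0,0.45,0,0,7.4,0,0,0,0.45,0,0,7.4,0,0,0,0.27,0,0,7.4,0,0,0,0.27]}}

```text
time: 12.9
ee_pos: [0.4499, -0.0308, 0.0871]
orientation: [0.523, 0.853, 0.0, 0.001]
force: [0.5, -0.0, 0.1]
grip_width: 0.0279
grasp_force: 0.0
```

```bash
python3 -c "
from h import *
pv=np.array([.5227,-.0736])
rel(*[(*handle(pv,t),.085,27) for t in (1.17,1.05,.9,.75,.6,.45,.3,.15,0,-.08)])"
```

```text
t 12.9 p [ 0.4499 -0.0308  0.0871] f [ 0.5 -0.   0.1] w 0.0279 q [-0.2   0.45  1.91  0.    0.78 -0.67]
[ 0.03 -0.06  0.21] [ 0.08  0.07 -0.01]
[0.53 0.83 0.21] [ 0.08  0.07 -0.01]
[1.   2.01 0.21] [ 0.08  0.07 -0.01]
[1.29 3.25 0.21] [ 0.08  0.07 -0.01]
[1.39 4.52 0.21] [ 0.08  0.07 -0.01]
[1.29 5.79 0.22] [ 0.08  0.07 -0.01]
[1.01 7.03 0.22] [ 0.08  0.07 -0.01]
[0.55 8.22 0.22] [ 0.08  0.07 -0.01]
[-0.09  9.32  0.22] [ 0.08  0.07 -0.01]
[-0.49  9.87  0.22] [ 0.08  0.07 -0.01]
```

Emit:
{"api": "step_arm", "payload": {"plan": [0.5,0.8,0.1,0,0,0,0.27,0.9,1.6,0.1,0,0,0,0.27,1.1,2.4,0.1,0,0,0,0.27,1.3,3.3,0.1,0,0,0,0.27,1.4,4.5,0.1,0,0,0,0.27]}}

```text
time: 13.4
ee_pos: [0.4832, 0.003, 0.0847]
orientation: [0.523, 0.853, -0.0, -0.0]
force: [-2.6, 0.6, 0.1]
grip_width: 0.0247
grasp_force: 1.1
```

```bash
python3 -c "
from h import *
pv=np.array([.5227,-.0736])
rel(*[(*handle(pv,t),.085,27) for t in (.6,.45,.3,.15,0,-.08)]); look()"
```

```text
t 13.4 p [0.4832 0.003  0.0847] f [-2.6  0.6  0.1] w 0.0247 q [-0.12  0.48  1.83  0.    0.82 -0.59]
[-0.12  0.03 -0.03] [-0.02 -0.02 -0.  ]
[-0.21  1.3  -0.03] [-0.02 -0.02 -0.  ]
[-0.49  2.54 -0.03] [-0.02 -0.02 -0.  ]
[-0.95  3.72 -0.03] [-0.02 -0.02 -0.  ]
[-1.59  4.83 -0.03] [-0.02 -0.02 -0.  ]
[-1.99  5.37 -0.03] [-0.02 -0.02 -0.  ]
top stop_block 0.77 [ 0.5134 -0.1366  0.0895] px [413. 327.]
top mark_tip 0.72 [ 0.5746 -0.1453  0.0193] px [410. 285.]
side stop_block 0.66 [ 0.5137 -0.139   0.0907] px [261. 349.]
side stop_block 0.21 [ 0.5743 -0.146   0.0187] px [311. 370.]
side lever_handle 0.76 [4.839e-01 3.000e-04 9.940e-02] px [213. 266.]
side mark_tip 0.94 [ 0.5748 -0.145   0.0186] px [311. 369.]
```

Emit:
{"api": "step_arm", "payload": {"plan": [-0.2,1.3,0,0,0,0,0.27,-0.5,2.5,0,0,0,0,0.27,-0.9,3.7,0,0,0,0,0.27,-1.5,4.8,0,0,0,0,0.27,-1.6,5.1,0,0,0,0,0.27]}}

```text
time: 14.3
ee_pos: [0.5361, 0.0112, 0.0843]
orientation: [0.522, 0.853, -0.001, -0.001]
force: [-9.7, -5.4, 5.8]
grip_width: 0.0246
grasp_force: 5.5
```

```bash
python3 -c "
from h import *
pv=np.array([.5227,-.0736])
rel(*[(*handle(pv,t),.085,27) for t in (0,-.08)]); look()"
```

```text
t 14.3 p [0.5361 0.0112 0.0843] f [-9.7 -5.4  5.8] w 0.0246 q [-0.09  0.54  1.7  -0.    0.9  -0.56]
[ 0.08 -0.26 -0.07] [-0.1  -0.04  0.  ]
[-0.33  0.29 -0.07] [-0.1  -0.04  0.  ]
top stop_block 0.88 [ 0.5149 -0.1359  0.0873] px [412. 326.]
top mark_tip 0.66 [ 0.5746 -0.1456  0.0211] px [410. 285.]
side stop_block 0.88 [ 0.5168 -0.14    0.0905] px [264. 349.]
side lever_handle 0.56 [0.5333 0.0101 0.0979] px [247. 253.]
side mark_tip 0.56 [ 0.5747 -0.1457  0.0179] px [311. 370.]
```

Emit:
{"api": "step_arm", "payload": {"plan": [-0.1,0.15,0,0,0,0,0.27,-0.2,0.3,0,0,0,0,0.27,-0.2,0.3,0,0,0,0,0.27,-0.2,0.3,0,0,0,0,0.27,-0.2,0.3,0,0,0,0,0.27]}}

```text
time: 15.2
ee_pos: [0.5364, 0.011, 0.0842]
orientation: [0.523, 0.853, -0.001, -0.002]
force: [-13.9, -0.0, 6.4]
grip_width: 0.0246
grasp_force: 6.7
```

The handle is on its end stop: force rises with no motion. Releasing and retreating.

Emit:
{"api": "step_arm", "payload": {"plan": [0.3,-0.45,0,0,0,0,0.45,0.3,-0.45,0,0,0,0,0.45,0.3,-0.45,0,0,0,0,0.45,0.3,-0.45,0,0,0,0,0.45,0.3,-0.45,-3,0,0,0,0.45]}}

```text
time: 15.7
ee_pos: [0.5322, 0.0114, 0.1125]
orientation: [0.523, 0.853, -0.001, -0.002]
force: [-0.3, -0.1, 0.6]
grip_width: 0.041
grasp_force: 0.0
```

Emit:
{"api": "step_arm", "payload": {"plan": [0,0,-4,0,0,0,0.45,0,0,-9,0,0,0,0.45,4,-3,-11,0,0,0,0.45,8,-7,-11,0,0,0,0.45,12,-10,-11,0,0,0,0.45]}}

```text
time: 16.2
ee_pos: [0.3983, 0.0688, 0.2253]
orientation: [0.523, 0.852, 0.001, 0.001]
force: [-0.5, 0.7, -0.5]
grip_width: 0.041
grasp_force: 0.0
```

```bash
python3 -c "
from h import *
rel(); look()
g=ctrl.grab_frame('top')['img'][240:390,300:500]
f=ctrl.grab_frame('side')['img'][200:440,130:400]
cv2.imwrite('pics/e_crop.png',cv2.resize(g,(800,600),interpolation=2)[:,:,::-1]);cv2.imwrite('pics/e_side.png',cv2.resize(f,(675,600),interpolation=2)[:,:,::-1])"
```

```text
t 16.2 p [0.3983 0.0688 0.2253] f [-0.5  0.7 -0.5] w 0.041 q [ 0.02  0.17  1.83  0.    1.14 -0.45]
top stop_block 0.9 [ 0.5181 -0.1385  0.0881] px [414. 323.]
top lever_handle 0.65 [0.5368 0.0079 0.1022] px [305. 306.]
top mark_tip 0.87 [ 0.574  -0.1438  0.0236] px [409. 285.]
side stop_block 0.84 [ 0.5123 -0.1396  0.0883] px [260. 351.]
side lever_handle 0.76 [0.5328 0.0118 0.0944] px [247. 254.]
side mark_tip 0.87 [ 0.5771 -0.1478  0.0222] px [313. 369.]
```

View pics/e_crop.png

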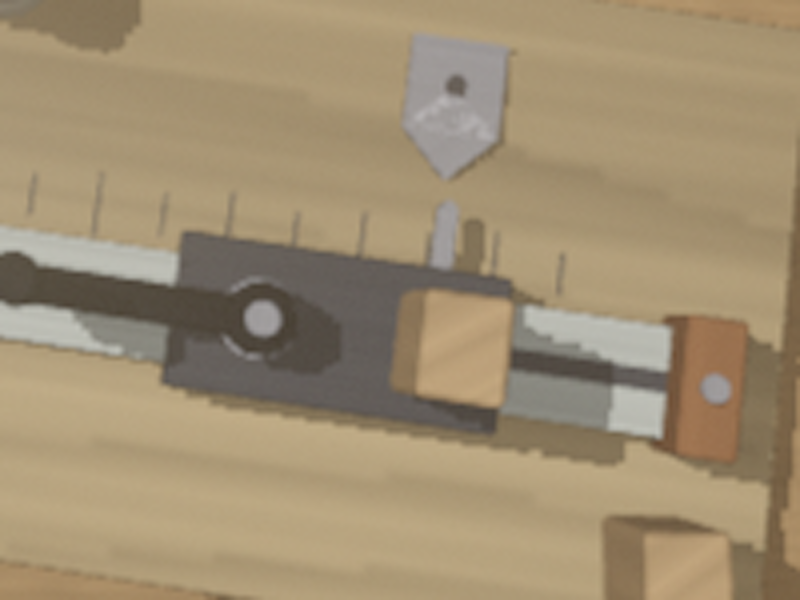

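View pics/e_side.png

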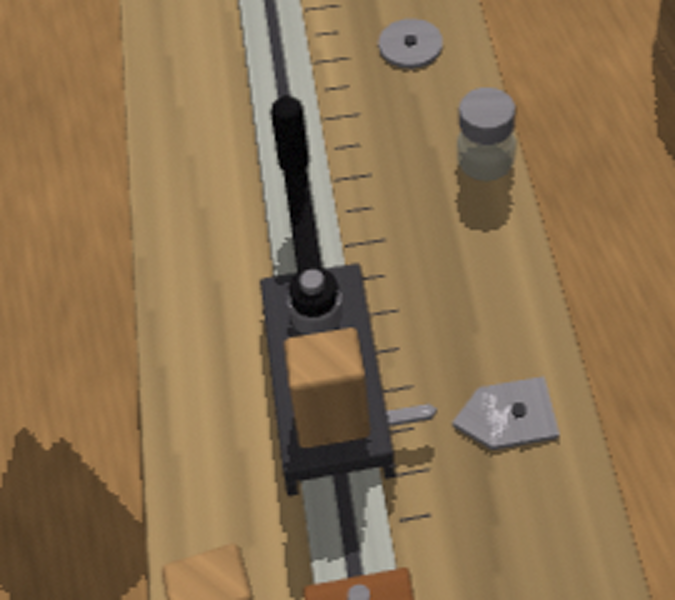

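The top crop shows the lever parallel to the rail and tight. The pointer end at (445,204) lies just under the tab tip at (448,179). One numeric check before handing in.

```bash
cat > chk.py <<'E'
from h import *
f=ctrl.grab_frame('top'); F=240/np.tan(np.radians(f['vertical_fov'])/2); c=-f['R'].T@f['t']
def ray(u,v,z):
    d=f['R'].T@np.array([(u-f['cx'])/F,(v-f['cy'])/F,1]); return (c+d*(z-c[2])/d[2])[:2]
k=lambda X,Y,z: ray(300+(X+.5)/4-.5,240+(Y+.5)/4-.5,z)
for tip in ((448,179),):
    T=k(*tip,.0225)
    for X,Y in ((446.5,204),(444,235),(441,266)): print('ptr',((T-k(X,Y,.0385))@ey*1000).round(2))
    # block top corners
    co=[(429,290),(513,298),(499,408),(415,396)]; P=np.mean([k(*q,.106) for q in co],0); print('block',P,((T-P)@ey*1000).round(2))
# side view, from depth: pointer and steel tip
s=ctrl.grab_frame('side'); C=cloud(s); Fs=240/np.tan(np.radians(s['vertical_fov'])/2); cs=-s['R'].T@s['t']
def rs(X,Y,z):
    u=130+(X+.5)/2.5-.5; v=200+(Y+.5)/2.5-.5
    d=s['R'].T@np.array([(u-s['cx'])/Fs,(v-s['cy'])/Fs,1]); return (cs+d*(z-cs[2])/d[2])[:2]
T=rs(454,423,.0225); print('side',T,[((T-rs(X,Y,.0385))@ey*1000).round(2) for X,Y in ((434,412),(410,416),(390,419))])
E
python3 chk.py
```

```text
ptr -2.09
ptr -1.66
ptr -1.41
block [ 0.5138543  -0.13736197] -2.04
side [ 0.57497645 -0.14726392] [np.float64(0.63), np.float64(0.57), np.float64(0.34)]
```

```bash
cat > fine.py <<'E'
from h import *
for cam,tb,pb in (("top",(248,286,398,430),(289,306,403,417)),("side",(350,382,308,356),(360,371,287,306))):
    f=ctrl.grab_frame(cam); F=240/np.tan(np.radians(f['vertical_fov'])/2); c=-f['R'].T@f['t']
    g=f["img"].astype(int); steel=(g[...,2]>=g[...,0]-12)&(g.max(2)>100)
    def pts(b,z):
        v,u=np.nonzero(steel[b[0]:b[1],b[2]:b[3]]); u=u+b[2]; v=v+b[0]
        d=np.stack([(u-f['cx'])/F,(v-f['cy'])/F,1+0*u],-1)@f['R']; P=(c+d*((z-c[2])/d[:,2])[:,None])[:,:2]
        return np.stack([P@ex,P@ey],-1)*1000
    T=pts(tb,.0225); P=pts(pb,.0385)
    for n,Q in (("tab",T),("ptr",P)):
        xs=np.arange(Q[:,0].min(),Q[:,0].max()-3,6)
        print(cam,n,len(Q),"mid",[((lambda w:(round(float(a)),round(float((w.min()+w.max())/2),1),round(float(np.ptp(w)),1)))(Q[(Q[:,0]>=a)&(Q[:,0]<a+6),1])) for a in xs if ((Q[:,0]>=a)&(Q[:,0]<a+6)).sum()>2],"mean",Q[:,1].mean().round(2))
    a=f["img"][pb[0]:pb[1],pb[2]:pb[3]]
E
python3 fine.py
```

```text
top tab 648 mid [(591, -72.4, 13.5), (597, -71.7, 25.8), (603, -71.8, 33.4), (609, -71.4, 33.4), (615, -72.1, 34.0), (621, -71.6, 33.7), (627, -72.3, 33.9), (633, -71.6, 34.0)] mean -71.98
top ptr 68 mid [(557, -71.7, 6.4), (563, -72.2, 5.9), (569, -71.8, 6.3), (575, -72.0, 4.5)] mean -71.84
side tab 763 mid [(589, -73.1, 9.2), (595, -72.7, 21.1), (601, -72.9, 31.8), (607, -72.8, 35.2), (613, -73.0, 35.0), (619, -72.9, 35.3), (625, -72.8, 35.1), (631, -73.0, 34.4), (637, -72.9, 35.2)] mean -73.16
side ptr 77 mid [(557, -72.6, 6.2), (563, -72.5, 6.5), (569, -72.4, 6.2), (575, -72.9, 5.7)] mean -72.5
```

The fit of the pointer and tab centrelines gives about 0.1 mm difference from the top and about 0.5 mm from the side. The lever is tight and the robot is clear.

```bash
python3 -c "
from cell import ctrl
print(ctrl.job_done())"
```

```text
the job is handed in; nothing more can be done
None
```

The stop's pointer is set in line with the pointed tab to within about 0.5 mm, the lever is swung back hard against its end stop, the robot is clear of everything, and the job was handed in at about 16 s.

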